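Test a battery on the hold-to-test dial

TASK

Test the loose red-and-white battery that lies on the desk to the right of the grey battery tester: lay it in the cradle of the tester with its white end against the red end contact, and let go of it. Then turn the tester's spring-return dial clockwise past the first two clicks to the third, green mark, never as far as the red fourth mark, and finish still holding the dial there with the gripper, because it springs back when let go. Leave everything else on the desk where it is.

Things in the scene. Friction and masses are not known exactly. Their poses are not given: they have to be found in the camera images.
- battery_center (a point): Centre of the loose battery, a cylinder 50 mm long and 15 mm in diameter (solid to the fingers at 17 mm), about 25 g, lying on its side on the desk, this point 8.4 mm above it; it can roll. Its own y axis runs along the cylinder towards its white end.
- battery_pos (a point): Centre of the end face of the battery at its white end (25 mm from the centre along the battery's y axis).
- battery: The same battery; origin in its side wall, 7.3 mm under its axis as it lies at the start, axes as battery_center.
- tester: Battery tester: a grey box fixed to the desk, 130 mm (x) by 205 mm (y), its flat top 40 mm above the desk; origin at the centre of its underside. Its x axis points away from the robot, y to the left. The cradle is on the left half of the top, the dial on the right half; a flat printed gauge lies behind the cradle.
- cradle (a point): Where the battery's centre lies when seated, 18.4 mm above the tester's top; axes as the tester's. The battery lies along y, white end towards -y (dial side; red contact block). It rests on two black saddles 20 mm either side, 6 mm long, 10 mm high, with lips 6 mm higher (2-3 mm play); 34 mm free between them for fingers. Contact blocks, 22 mm high, stand 28.5 mm either side in y.
- dial_grip (a point): On the dial's axis, in the middle of its upright blue grip bar, 24 mm above the tester's top. The bar is 50 mm long, 12 mm thick and reaches from 4 to 35 mm above the tester's top; under it a black disc, diameter 54 mm, 5.5 mm high. x runs along the bar to the end with the white pointer line, z up the turning axis; it turns with the dial.
- dial (a joint): Dial angle in rad, growing clockwise seen from above: 0 at home (pointer 0.6 rad left of the tester's x axis); clicks at the marks: first 0.35 (white), second 0.70 (white), third 1.05 (green), fourth 1.40 (red). A spring drives it home with 0.05 N m at home, 0.155 N m at the third mark; a click adds or takes 0.03 N m. It stays at no mark by itself.
- calculator: Pocket calculator, 128 x 78 x 14 mm, loose, to be left alone; origin under its centre.
- mug: Mug, black above and white below, 94 mm tall, loose, to be left alone; origin under its centre.
- sticky_notes: Block of coloured sticky notes, 81 x 81 x 16 mm, loose, to be left alone; origin under its centre.
- glass_apple: Green-blue glass apple, 80 mm, loose, to be left alone; origin under its centre.
- phone: Black phone lying flat, 156 x 75 x 9 mm, loose, to be left alone; origin under its centre.
- eraser: Blue and white eraser, 40 x 19 x 13 mm, loose, to be left alone; origin under its centre.
Not all that is in view belongs to the job. Leave any pink look-alike of the tester alone.

How it is judged:
By the outcome, as a careful person would: the job done as asked, in the order asked, and still so for the second after the job is handed in, while the arm keeps its last pose, push and grip.
It also fails if it takes over 48 s, if anything falls off the work surface, if the arm or the gripper's body presses on something with over 40 N, if the wrist force passes 120 N, or if a joint passes its speed limit or range.

ROBOT

A 6-joint arm with a two-finger parallel gripper is mounted at the origin on a cart in front of the work surface, level with it; the furniture and walls round the work are solid. World frame = base frame: x ahead of the robot, y to its left, z up, the work surface at z = 0. Lengths are in mm, angles in degrees, forces in N, time in s.
With the tool pointing down it reaches from about 350 to 850 mm from the base axis. Payload 8.1 kg.
Tool frame: the origin (TCP) lies at the very end of the fingers, on their centre line; the grasp point (between the pads) lies 19 mm behind it; z points along the fingers, y is the line along which they close (so a half turn about z gives the same grasp; the last joint's range is limited). The gripper opens to 85 mm and grips with 20 to 120 N. Pads are 22 mm wide; open, the fingers measure 114 mm over their backs; the gripper's body (76 mm by 85 mm) begins 54 mm behind the grasp point. The pads swing forward as they close: fully open they stand 13 mm farther back than shut.
Start: joints at [-80.466, 7.471, 85.268, -0, 87.261, -4.893], TCP at [149.509, -581.079, 231.292] pointing down, gripper open.
Joint ranges: [-169.43, 169.43], [-51.17, 129.36], [1.28, 143.12], [-76.62, 256.62], [0, 156.53], [-152.29, 152.29]. Speed limits (degrees/s): [136.94, 136.94, 159.86, 180, 180, 180].

INTERFACE

Orientations are given as [roll, pitch, yaw] about the fixed x, y, z axes, in that order (R = Rz(yaw) Ry(pitch) Rx(roll)).
In Python, from bench import sense, eyes, job, models gives the robot as it stands. The module is installed in compiled form; this text tells all that it offers.
- The arm moves only by the tool apply_moves, never from a script. Its argument "rows" is a list of rows, each a list of 6 numbers: the shift along the tool's x, y, z in mm, then the turn, a rotation vector about the tool's x, y, z in rad. In form: [[dx, dy, dz, rx, ry, rz], ...]. A call has exactly 5 rows; each row shifts and turns the commanded pose from where the row before left it, along the tool's axes as they then stand; what a row does not reach is not made up. A row lasts 1/8 s, in which the tool goes at most 62.5 mm and 10.7 degrees, less where a joint would pass 70% of its speed; a pose out of reach is approached as far as the arm can. A call is refused whole if a number of a shift passes 62.5 or a number of a turn 0.188, either way. A call with a gripper value outside its range is refused whole. "fingers" is the finger opening in mm, from 0 to 85.4, set as the call begins (left out, the last holds). The fingers move at their own pace and stop on an object; "grip_force" is the grip in N (left out, the last holds). Time passes only in rows, so rows that do not move let the fingers close, or fill a call up. It gives the time, the measured TCP pose, the force, the opening and the grip force at its end, in the units of the state.
- sense(): the state, without advancing time (a new reading comes with each control period).
- eyes.snapshot(name): name is "scene" or "top"; returns (picture, depth): 400x640x3 uint8, red, green, blue; 400x640 float32, mm along the optical axis (not along the pixel's ray), 0 where there is no reading.
- eyes.get_calibration(name): a dict with "intrinsics" (3x3 intrinsics, pixels), "R" (3x3) and "t" (3): a world point X has camera coordinates R X + t. Camera axes: x right, y down, z forward; pixel columns grow to the right and rows downward; lengths in mm; the calibration is good to about 2 mm. A picture is of the moment at which its call begins. get_calibration takes no time and is no camera call.
- job.hand_in(): hands the job in; it is judged then, once.
Trained networks look in the newest picture that a camera, given by its name, has taken for a name from the list of things; names that differ only in an ending like _2 or _b are one class to them, and where a whole thing is asked for, a point or a joint stands for the part that bears it (a point fixed in the world has none). Each returns a list of dicts, best first, with "confidence" (0 to 1); they miss things now and then, are a little off and sometimes report something else, mostly with a low value. They report only what shows in the picture. A call takes as long as a camera call. They do not tell look-alikes from the thing itself.
- models.boxes_of(name, camera): "xyz" ([x, y, z] in mm, in world coordinates, good to about 4 mm: the middle of the surface that is visible of it).
- models.cut_out(name, camera): "pixels" (400x640 bool, what is visible of it).
- models.place_of(name, camera): "xyz" ([x, y, z] in mm, in world coordinates, good to about 4 mm: a listed point, or the origin of a listed thing).
The state is a dict: "time": time; "joint_pos": joint angles; "qd": joint speeds; "joint_efforts": joint torques, N m; "tool_pos": TCP position; "tcp_rot": TCP orientation; "ft_force": force on the tool from outside, world axes, zero at the start; "wrist_torque": the same for the moment, N m; "finger_gap": finger opening in mm; "grip_force": force on a finger pad.
Only numpy, scipy, OpenCV 4.12 (cv2) and the standard library are available. Lean on these libraries where they do the work, as an engineer would, in place of code of your own. Each camera call takes 0.05 s, during which the arm holds its last target. There are 200 camera calls.

## Working session

There is one attempt and no reset: what is moved stays moved. The work goes in short steps, Python scripts to look and compute and a tool call to move; the robot and the scene stay as the last step left them, time stands still between calls to the robot, and variables do not carry over. Pictures are saved under pics/ and viewed, at most 10 in all, crops included, and the job is handed in when it is done.

Besides the shell and the picture viewer there is one more tool, called after "Call:" by a JSON object that holds its "name" and its "arguments", one argument or row to a line. apply_moves: Moves the arm, as the interface text tells. Its arguments: {"type":"object","properties":{"rows":{"type":"array"},"fingers":{"type":"number"},"grip_force":{"type":"number"}},"required":["rows"]}

```bash
mkdir -p pics; python3 - <<'E'
from bench import sense, eyes, models
import cv2, numpy as np
s=sense(); print({k:np.round(v,2).tolist() for k,v in s.items()})
for c in ("scene","top"):
    im,d=eyes.snapshot(c); cv2.imwrite(f"pics/{c}0.png",im[:,:,::-1]); np.save(f"pics/{c}0.npy",d)
    k=eyes.get_calibration(c); print(c,np.round(k["intrinsics"],1).tolist(),np.round(k["R"],4).tolist(),np.round(k["t"],1).tolist())
    for n in ("battery_center","battery_pos","cradle","dial_grip","tester","mug","glass_apple"):
        print(c,n,[(np.round(r["xyz"],1).tolist(),round(r["confidence"],2)) for r in models.place_of(n,c)])
E
```

```text
{'time': 0.0, 'joint_pos': [-80.47, 7.52, 85.33, 0.0, 87.26, -4.89], 'qd': [0.03, 0.02, -0.02, -0.01, -0.02, 0.06], 'joint_efforts': [0.0, -56.94, -50.06, -0.0, 0.01, -0.0], 'tool_pos': [149.43, -580.56, 230.27], 'tcp_rot': [-179.9, -0.01, 14.43], 'ft_force': [0.25, -0.76, 0.17], 'wrist_torque': [0.0, -0.01, 0.01], 'grip_force': 0.0, 'finger_gap': 85.24}
scene [[484.3, 0.0, 320.5], [0.0, 484.3, 206.7], [0.0, 0.0, 1.0]] [[-0.7032, -0.7108, 0.0177], [-0.5273, 0.5046, -0.6837], [0.477, -0.4901, -0.7296]] [343.2, 347.0, 1211.5]
scene battery_center [([468.2, -294.5, 9.7], 0.4)]
scene battery_pos [([699.8, -153.3, -3.8], 0.39)]
scene cradle [([562.1, 130.4, 52.8], 0.83), ([325.2, -113.1, 55.3], 0.8)]
scene dial_grip [([537.1, 29.3, 65.0], 0.72)]
scene tester [([563.2, 76.4, -1.2], 0.84), ([332.2, -166.9, -2.9], 0.8)]
scene mug [([709.7, 269.3, -4.0], 0.88)]
scene glass_apple [([680.8, -257.7, -0.1], 0.75)]
top [[404.6, 0.0, 317.3], [0.0, 404.6, 195.1], [0.0, 0.0, 1.0]] [[-0.0086, -1.0, 0.005], [-0.9969, 0.0082, -0.0785], [0.0785, -0.0056, -0.9969]] [-37.9, 513.9, 1342.6]
top battery_center [([470.8, -284.9, 9.4], 0.44)]
top battery_pos []
top cradle [([330.4, -114.0, 58.6], 0.64), ([560.2, 129.5, 58.1], 0.59)]
top dial_grip [([305.4, -218.3, 63.1], 0.59), ([540.1, 28.6, 63.8], 0.49)]
top tester [([325.2, -169.0, 1.3], 0.76), ([563.0, 75.9, -0.1], 0.63), ([558.0, 132.4, 61.1], 0.26)]
top mug [([706.2, 272.5, 0.9], 0.96)]
top glass_apple [([675.6, -256.1, 0.9], 0.92)]
```

View pics/scene0.png

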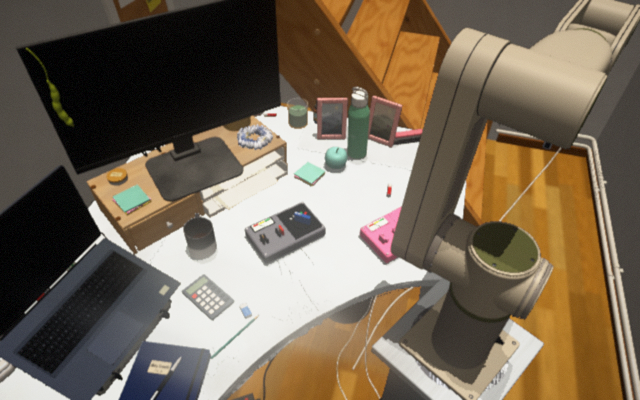

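View pics/top0.png

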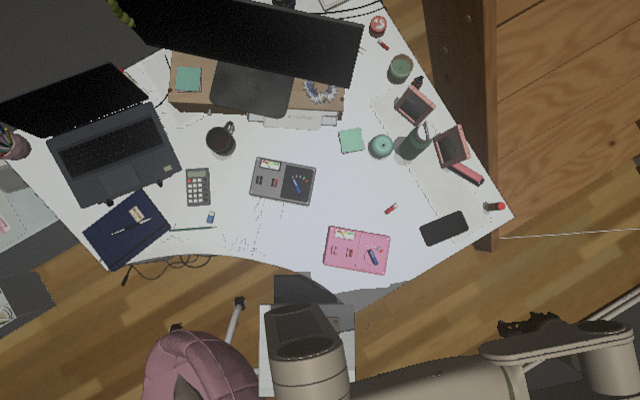

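The scene view shows the grey tester at (285,232) and the battery at (390,190). The top view shows them at (283,182) and (391,208), and the pink decoy at (357,250). Next I'll zoom in.

```bash
python3 - <<'E'
from bench import models,eyes
import cv2, numpy as np
def crop(f,c,r,w,h,s): 
    im=cv2.imread(f); return cv2.resize(im[r-h//2:r+h//2,c-w//2:c+w//2],None,fx=s,fy=s,interpolation=cv2.INTER_CUBIC)
a=np.hstack([crop("pics/top0.png",391,208,40,30,10),crop("pics/scene0.png",390,190,40,30,10)])
b=np.hstack([crop("pics/top0.png",283,182,80,60,5),crop("pics/scene0.png",285,232,80,60,5)])
cv2.imwrite("pics/c0.png",np.vstack([a,b]))
E
```

```text
(no output)
```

View pics/c0.png

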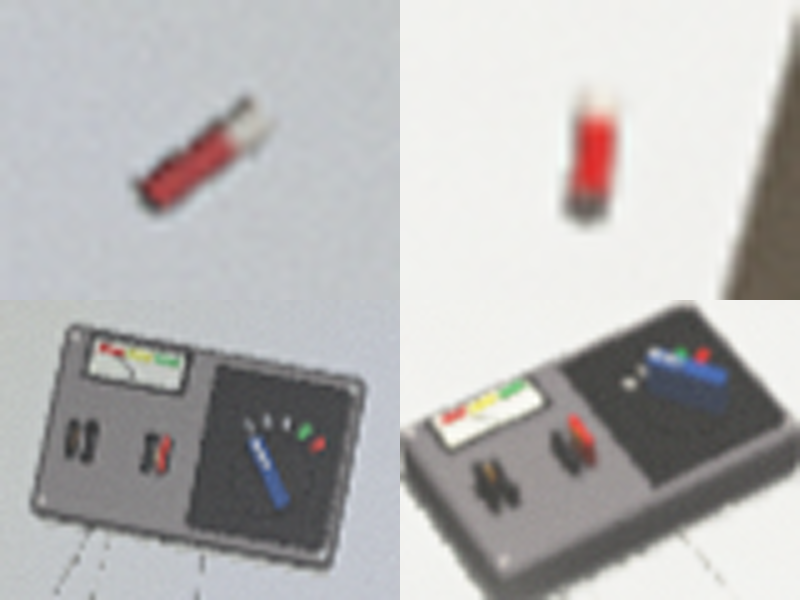

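In the top crop the battery's white end points to +x/-y (about pixel (397,204)), and its dark end is at about (385,212). The tester is yawed about -11° and its red contact is on the dial side. I'll measure this precisely.

```bash
cat > h.py <<'E'
import numpy as np, cv2
from bench import eyes
C={c:eyes.get_calibration(c) for c in("scene","top")}
def ray(c,uv):
    k=C[c];K=k["intrinsics"];R=np.array(k["R"]);t=np.array(k["t"])
    d=R.T@np.linalg.solve(K,[uv[0],uv[1],1.]);return -R.T@t,d
def onz(c,uv,z):
    o,d=ray(c,uv);return o+d*(z-o[2])/d[2]
def tri(uvs,uvt):
    o1,d1=ray("scene",uvs);o2,d2=ray("top",uvt)
    s=np.linalg.lstsq(np.c_[d1,-d2],o2-o1,rcond=None)[0]
    p,q=o1+s[0]*d1,o2+s[1]*d2;return (p+q)/2,np.linalg.norm(p-q)
E
python3 - <<'E'
from h import *
roi={"top":{"bat":(381,401,198,218),"tes":(245,322,150,212)},"scene":{"bat":(380,400,178,202),"tes":(242,330,200,262)}}
P={}
for c in("scene","top"):
    im=cv2.imread(f"pics/{c}0.png");
    def wm(w,box):
        x0,x1,y0,y1=box;s=w[y0:y1,x0:x1];yy,xx=np.mgrid[y0:y1,x0:x1];m=s.sum();cx=(s*xx).sum()/m;cy=(s*yy).sum()/m
        cov=np.array([[(s*(xx-cx)**2).sum(),(s*(xx-cx)*(yy-cy)).sum()],[0,(s*(yy-cy)**2).sum()]])/m;cov[1,0]=cov[0,1]
        e,v=np.linalg.eigh(cov);return np.array([cx,cy]),v[:,1],np.sqrt(e),m
    f=im.astype(float);b,g,r=f[...,0],f[...,1],f[...,2]
    redw=np.clip(np.minimum(r-g,r-b)-25,0,80)/80; bluew=np.clip(b-r-40,0,60)/60
    B=roi[c]["bat"];x0,x1,y0,y1=B
    bg=np.median(f[y0:y1,x0:x1].reshape(-1,3),0)
    bw=np.clip(np.abs(f-bg).max(2)-12,0,25)/25
    for n,w,bx in(("bat",bw,B),("batred",redw,B),("bar",bluew,roi[c]["tes"])):
        P[c,n]=wm(w,bx);print(c,n,[np.round(x,2).tolist() for x in P[c,n]])
    # red contact
    x0,x1,y0,y1={"top":(272,284,170,192),"scene":(272,288,218,240)}[c]
    P[c,"redblk"]=wm(redw,(x0,x1,y0,y1));print(c,"redblk",[np.round(x,2).tolist() for x in P[c,"redblk"]])
for n in("bat","batred","bar","redblk"):
    p,e=tri(P["scene",n][0],P["top",n][0]);print(n,np.round(p,1),round(e,1), "top@z",np.round(onz("top",P["top",n][0],p[2]),1))
for c,z in(("top",8.4),("scene",8.4)):
    m,v,e,_=P[c,"bat"];L=e[1]*np.sqrt(3)
    a,b=onz(c,m-v*L,z),onz(c,m+v*L,z);print(c,"bat ends",np.round(a,1),np.round(b,1),np.linalg.norm(a-b), "axis yaw",np.degrees(np.arctan2(*(a-b)[1::-1])), "c",np.round(onz(c,m,z),1), "red c",np.round(onz(c,P[c,"batred"][0],z),1))
m,v,e,_=P["top","bar"];a,b=onz("top",m-v*5,75),onz("top",m+v*5,75);print("bar yaw",np.degrees(np.arctan2(*(a-b)[1::-1])))
# tester outline in top
from bench import models
eyes.snapshot("top")
for r in models.cut_out("tester","top"):
    mk=r["pixels"].astype(np.uint8);cs=max(cv2.findContours(mk,0,1)[0],key=cv2.contourArea)[:,0,:]
    q=np.array([onz("top",u,40)[:2] for u in cs],np.float32);rc=cv2.minAreaRect(q);print(r["confidence"],np.round(rc[0],1),np.round(rc[1],1),round(rc[2],2))
    # edge refinement on depth
d=np.load("pics/top0.npy");k=C["top"];R=np.array(k["R"]);t=np.array(k["t"])
v,u=np.mgrid[148:214,243:324];z=d[148:214,243:324]
Q=np.stack([u*1.,v*1.,np.ones(u.shape)],-1)@np.linalg.inv(k["intrinsics"]).T*z[...,None];W=(Q-t)@R
h=W[...,2];ok=(z>0)&(h>25)&(h<90);top=np.float32(W[ok][:,:2]);rc=cv2.minAreaRect(top);print("depth rect",rc,"medz",np.median(h[ok]))
for lo,hi in((48,58),(58,68),(68,90)):
    s=ok&(h>lo)&(h<hi);print(lo,[(np.round(x,0).tolist()) for x in W[s]][:25])
E
```

```text
scene bat [[388.64, 190.98], [-0.09, 1.0], [1.49, 3.65], 66.16]
scene batred [[388.99, 190.08], [-0.12, 0.99], [1.05, 2.23], 26.98]
scene bar [[304.2, 215.69], [-0.97, -0.25], [0.8, 3.61], 22.98]
scene redblk [[280.76, 227.95], [0.52, 0.86], [0.79, 2.23], 17.67]
top bat [[390.35, 208.59], [-0.79, 0.62], [1.57, 4.28], 78.08]
top batred [[389.52, 209.39], [-0.81, 0.59], [0.85, 2.69], 20.2]
top bar [[297.12, 187.54], [0.33, 0.94], [0.79, 3.47], 11.47]
top redblk [[275.26, 182.08], [-0.21, 0.98], [0.4, 1.86], 7.26]
bat [ 466.7 -289.7    8.2] 0.3 top@z [ 466.6 -289.8    8.2]
batred [ 463.4 -285.2   17.8] 0.2 top@z [ 463.5 -285.1   17.8]
bar [534.2  23.   74.4] 0.5 top@z [534.4  23.2  74.4]
redblk [554.4  95.4  61.3] 0.6 top@z [554.2  95.2  61.3]
top bat ends [ 481.9 -309.9    8.4] [ 451.3 -269.6    8.4] 50.626300326290604 axis yaw -52.8116449695613 c [ 466.6 -289.7    8.4] red c [ 463.9 -286.9    8.4]
scene bat ends [ 484.3 -313.3    8.4] [ 449.6 -266.1    8.4] 58.62840615676888 axis yaw -53.75366371582773 c [ 466.7 -289.4    8.4] red c [ 468.6 -293.4    8.4]
bar yaw 19.065175462483804
0.
[... 1111 characters left out ...]
], [554.0, 93.0, 62.0], [552.0, 145.0, 59.0], [551.0, 96.0, 61.0], [551.0, 93.0, 60.0], [544.0, 96.0, 64.0], [544.0, 34.0, 67.0], [542.0, 96.0, 60.0], [515.0, 18.0, 59.0]]
68 [[562.0, 33.0, 74.0], [562.0, 30.0, 77.0], [559.0, 33.0, 75.0], [559.0, 30.0, 74.0], [556.0, 36.0, 76.0], [556.0, 33.0, 71.0], [556.0, 30.0, 73.0], [556.0, 27.0, 74.0], [552.0, 36.0, 78.0], [553.0, 33.0, 72.0], [552.0, 30.0, 77.0], [553.0, 27.0, 74.0], [550.0, 37.0, 71.0], [549.0, 33.0, 75.0], [550.0, 30.0, 72.0], [549.0, 27.0, 73.0], [549.0, 24.0, 73.0], [546.0, 33.0, 72.0], [546.0, 30.0, 72.0], [546.0, 27.0, 77.0], [546.0, 24.0, 74.0], [543.0, 30.0, 73.0], [543.0, 27.0, 75.0], [543.0, 23.0, 75.0], [540.0, 30.0, 72.0]]
```

```bash
python3 - <<'E'
from h import *
a=np.radians(-11.28);ex=np.array([np.cos(a),np.sin(a)]);ey=np.array([-np.sin(a),np.cos(a)]);o=np.array([561.,74.2])
for c,(x0,x1,y0,y1) in {"top":(243,324,148,214),"scene":(240,332,198,264)}.items():
    k=C[c];R=np.array(k["R"]);t=np.array(k["t"])
    D=[eyes.snapshot(c)[1][y0:y1,x0:x1] for _ in range(6)]
    z=np.median(D,0);v,u=np.mgrid[y0:y1,x0:x1]
    W=(np.stack([u*1.,v*1.,np.ones(u.shape)],-1)@np.linalg.inv(k["intrinsics"]).T*z[...,None]-t)@R
    W=W[z>0]
    if c=="top":
        rc=cv2.minAreaRect(np.float32(W[(W[:,2]>32)&(W[:,2]<48)][:,:2]));print(rc)
    T=np.c_[(W[:,:2]-o)@ex,(W[:,:2]-o)@ey,W[:,2]]
    bar=W[W[:,2]>70];print(c,"bar",bar.mean(0),cv2.minAreaRect(np.float32(bar[:,:2])))
    n=T[(T[:,2]>46)&(T[:,2]<70)&(T[:,1]>5)&(abs(T[:,0])<35)]
    n=n[np.argsort(n[:,1])];print(np.round(n).astype(int).tolist())
    h,e=np.histogram(n[:,1],np.arange(5,100,4));print(h.tolist())
E
```

```text
((560.7548828125, 74.31095886230469), (204.7515411376953, 129.9636993408203), 78.71802520751953)
top bar [539.32135323  25.5561781   74.10439388] ((539.3915405273438, 25.648967742919922), (48.47777557373047, 11.858866691589355), 23.577781677246094)
[[-22, 16, 46], [-13, 16, 60], [-2, 16, 49], [-19, 16, 49], [-16, 16, 54], [-10, 17, 61], [-7, 17, 63], [-24, 17, 63], [-4, 18, 61], [-20, 18, 61], [-17, 19, 62], [-14, 20, 60], [-10, 20, 58], [-7, 21, 62], [-17, 27, 49], [0, 27, 46], [-14, 28, 48], [-25, 28, 56], [-11, 28, 49], [-8, 29, 50], [-22, 29, 54], [-4, 29, 51], [-2, 29, 55], [-18, 30, 46], [-15, 31, 49], [-11, 31, 50], [-22, 32, 56], [-25, 32, 50], [-8, 32, 48], [-5, 33, 50], [-2, 33, 54], [-2, 67, 52], [-4, 67, 46], [-18, 67, 49], [-15, 68, 49], [-12, 68, 48], [-22, 69, 54], [-8, 69, 49], [-25, 69, 48], [-5, 69, 51], [-2, 69, 55], [1, 70, 53], [-19, 71, 47], [-16, 71, 49], [-12, 71, 50], [-9, 72, 52], [-23, 72, 56], [-8, 77, 61], [-11, 78, 56], [-14, 78, 51], [-5, 78, 59], [-21, 79, 58], [-18, 79, 60], [-24, 79, 51], [-1, 79, 59], [-15, 79, 61], [-12, 80, 62], [-9, 81, 60], [-22
[... 1240 characters left out ...]
, 71, 52], [-3, 71, 51], [-21, 71, 52], [-22, 71, 58], [-16, 72, 52], [-11, 72, 51], [-22, 72, 50], [-1, 72, 59], [-1, 73, 55], [-7, 73, 52], [-19, 73, 51], [-19, 73, 46], [-14, 74, 50], [-4, 74, 54], [-5, 78, 62], [-13, 79, 62], [-9, 80, 63], [-22, 80, 64], [-6, 81, 65], [-17, 81, 64], [-23, 81, 61], [-23, 81, 56], [-12, 81, 63], [-1, 82, 65], [-23, 82, 52], [-22, 82, 47], [-8, 82, 63], [-21, 83, 64], [-3, 83, 63], [-16, 83, 63], [-15, 83, 58], [-20, 84, 51], [-4, 84, 61], [-22, 84, 61], [-9, 84, 47], [-11, 84, 64], [-15, 84, 50], [-16, 84, 55], [-11, 84, 59], [-4, 84, 52], [-11, 84, 54], [-23, 85, 58], [-6, 85, 58]]
[0, 0, 0, 12, 17, 3, 15, 7, 0, 0, 0, 0, 0, 0, 0, 7, 13, 4, 5, 24, 0, 0, 0]
```

```bash
cat > plan.py <<'E'
# python3 plan.py x y z yaw nrows : rows from stored commanded pose (tool down) to target; stores the new commanded pose
import sys, json, os, numpy as np
p=np.array(json.load(open("cmd.json")) if os.path.exists("cmd.json") else [149.5,-581.1,231.3,14.43])
tg=np.array([float(v) for v in sys.argv[1:5]]);n=int(sys.argv[5]);s=p.copy();rows=[]
for i in range(1,n+1):
    w=s+(tg-s)*i/n-p; y=np.radians(p[3]);c,sn=np.cos(y),np.sin(y)
    r=[round(c*w[0]+sn*w[1],1),round(sn*w[0]-c*w[1],1),round(-w[2],1),0,0,round(-np.radians(w[3]),3)]
    p=p+[c*r[0]+sn*r[1],sn*r[0]-c*r[1],-r[2],-np.degrees(r[5])];rows.append(r)
json.dump(list(p),open("cmd.json","w"))
for i in range(0,n,5):print(json.dumps(rows[i:i+5]))
print(np.round(p,2))
E
python3 plan.py 466.7 -289.6 70 127 15; python3 plan.py 466.7 -289.6 3 127 5
```

```text
[[25.3, -13.6, 10.8, 0, 0, -0.131], [26.9, -10.1, 10.7, 0, 0, -0.131], [28.0, -6.5, 10.8, 0, 0, -0.131], [28.5, -2.8, 10.7, 0, 0, -0.131], [28.7, 0.9, 10.8, 0, 0, -0.131]]
[[28.4, 4.7, 10.7, 0, 0, -0.131], [27.5, 8.3, 10.8, 0, 0, -0.131], [26.1, 11.9, 10.7, 0, 0, -0.131], [24.4, 15.2, 10.8, 0, 0, -0.131], [22.2, 18.2, 10.7, 0, 0, -0.131]]
[[19.6, 21.0, 10.8, 0, 0, -0.131], [16.7, 23.3, 10.7, 0, 0, -0.131], [13.6, 25.4, 10.8, 0, 0, -0.131], [10.1, 26.9, 10.7, 0, 0, -0.131], [6.5, 27.9, 10.8, 0, 0, -0.131]]
[ 466.66 -289.57   70.    127.02]
[[-0.0, 0.0, 13.4, 0, 0, 0.0], [-0.0, 0.0, 13.4, 0, 0, 0.0], [-0.0, 0.0, 13.4, 0, 0, 0.0], [-0.0, 0.0, 13.4, 0, 0, 0.0], [-0.0, 0.0, 13.4, 0, 0, 0.0]]
[ 466.66 -289.57    3.    127.02]
```

Call:
{"name": "apply_moves", "arguments": {
  "rows": [
    [25.3,-13.6,10.8,0,0,-0.131],
    [26.9,-10.1,10.7,0,0,-0.131],
    [28.0,-6.5,10.8,0,0,-0.131],
    [28.5,-2.8,10.7,0,0,-0.131],
    [28.7,0.9,10.8,0,0,-0.131]
  ],
  "fingers": 45,
  "grip_force": 30
}}

```text
time: 2.12
tool_pos: [255.8, -483.3, 177.3]
tcp_rot: [180.0, 0.0, 52.2]
ft_force: [0.2, -0.2, -0.5]
finger_gap: 45.2
grip_force: 0.0
```

Call:
{"name": "apply_moves", "arguments": {
  "rows": [
    [28.4,4.7,10.7,0,0,-0.131],
    [27.5,8.3,10.8,0,0,-0.131],
    [26.1,11.9,10.7,0,0,-0.131],
    [24.4,15.2,10.8,0,0,-0.131],
    [22.2,18.2,10.7,0,0,-0.131]
  ]
}}

```text
time: 2.75
tool_pos: [361.7, -386.2, 123.6]
tcp_rot: [180.0, 0.0, 89.7]
ft_force: [-0.2, -0.4, -0.1]
finger_gap: 44.5
grip_force: 0.0
```

Call:
{"name": "apply_moves", "arguments": {
  "rows": [
    [19.6,21.0,10.8,0,0,-0.131],
    [16.7,23.3,10.7,0,0,-0.131],
    [13.6,25.4,10.8,0,0,-0.131],
    [10.1,26.9,10.7,0,0,-0.131],
    [6.5,27.9,10.8,0,0,-0.131]
  ]
}}

```text
time: 3.38
tool_pos: [467.4, -289.0, 69.8]
tcp_rot: [180.0, 0.0, 127.3]
ft_force: [-0.3, -0.0, -0.2]
finger_gap: 45.1
grip_force: 0.0
```

Call:
{"name": "apply_moves", "arguments": {
  "rows": [
    [0,0,0,0,0,0],
    [0,0,0,0,0,0],
    [0,0,0,0,0,0],
    [0,0,0,0,0,0],
    [0,0,0,0,0,0]
  ]
}}

```text
time: 4.0
tool_pos: [466.5, -290.0, 70.3]
tcp_rot: [180.0, 0.0, 127.0]
ft_force: [-0.2, 0.4, 0.5]
finger_gap: 45.0
grip_force: 0.0
```

Call:
{"name": "apply_moves", "arguments": {
  "rows": [
    [0,0,15,0,0,0],
    [0,0,15,0,0,0],
    [0,0,15,0,0,0],
    [0,0,12,0,0,0],
    [0,0,10,0,0,0]
  ]
}}

```text
time: 4.62
tool_pos: [466.4, -289.3, 1.8]
tcp_rot: [-180.0, -0.1, 127.0]
ft_force: [-0.1, 0.3, -0.3]
finger_gap: 44.9
grip_force: 0.0
```

Call:
{"name": "apply_moves", "arguments": {
  "rows": [
    [0,0,0,0,0,0],
    [0,0,0,0,0,0],
    [0,0,0,0,0,0],
    [0,0,0,0,0,0],
    [0,0,0,0,0,0]
  ],
  "fingers": 5,
  "grip_force": 30
}}

```text
time: 5.25
tool_pos: [466.8, -289.7, 3.3]
tcp_rot: [180.0, 0.0, 127.0]
ft_force: [0.0, 0.6, 0.3]
finger_gap: 15.3
grip_force: 30.1
```

Call:
{"name": "apply_moves", "arguments": {
  "rows": [
    [0,0,0,0,0,0],
    [0,0,0,0,0,0],
    [0,0,0,0,0,0],
    [0,0,0,0,0,0],
    [0,0,0,0,0,0]
  ]
}}

```text
time: 5.88
tool_pos: [466.7, -289.6, 3.1]
tcp_rot: [180.0, 0.0, 127.0]
ft_force: [-0.1, -0.5, 0.8]
finger_gap: 15.5
grip_force: 30.2
```

```bash
python3 plan.py 466.7 -289.6 130 127 5; cp cmd.json cmd_lift.json
```

```text
[[-0.0, 0.0, -25.4, 0, 0, 0.0], [-0.0, 0.0, -25.4, 0, 0, 0.0], [-0.0, 0.0, -25.4, 0, 0, 0.0], [-0.0, 0.0, -25.4, 0, 0, 0.0], [-0.0, 0.0, -25.4, 0, 0, 0.0]]
[ 466.66 -289.57  130.    127.02]
```

Call:
{"name": "apply_moves", "arguments": {
  "rows": [
    [0,0,-25.4,0,0,0],
    [0,0,-25.4,0,0,0],
    [0,0,-25.4,0,0,0],
    [0,0,-25.4,0,0,0],
    [0,0,-25.4,0,0,0]
  ]
}}

```text
time: 6.5
tool_pos: [466.6, -289.5, 130.7]
tcp_rot: [180.0, -0.0, 127.0]
ft_force: [0.1, -0.6, 0.1]
finger_gap: 15.6
grip_force: 30.1
```

Call:
{"name": "apply_moves", "arguments": {
  "rows": [
    [0,0,0,0,0,0],
    [0,0,0,0,0,0],
    [0,0,0,0,0,0],
    [0,0,0,0,0,0],
    [0,0,0,0,0,0]
  ]
}}

```text
time: 7.12
tool_pos: [466.4, -289.4, 129.4]
tcp_rot: [-180.0, -0.1, 127.0]
ft_force: [-0.3, 1.1, 0.3]
finger_gap: 15.5
grip_force: 30.1
```

```bash
python3 - <<'E'
from h import *
o=[]
for c in("scene","top"):
    im,d=eyes.snapshot(c);np.save(f"pics/{c}1.npy",d);cv2.imwrite(f"pics/{c}1f.png",im[:,:,::-1])
    k=C[c];q=np.array(k["R"])@[466.7,-289.6,135]+k["t"];u=(np.array(k["intrinsics"])@(q/q[2]))[:2].astype(int);print(c,u)
    o.append(cv2.resize(im[u[1]-30:u[1]+30,u[0]-20:u[0]+20,::-1],None,fx=10,fy=10,interpolation=cv2.INTER_CUBIC))
cv2.imwrite("pics/c1.png",np.hstack(o))
E
```

```text
scene [393 161]
top [397 206]
```

View pics/c1.png

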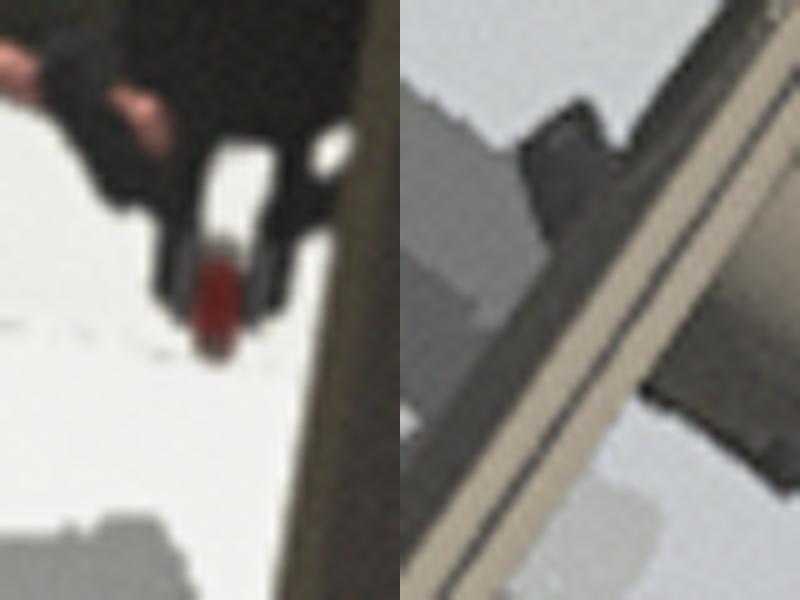

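The scene crop shows the battery level in the fingertips, with its dark end at about (394.5,166.5). I'll check for tilt and slip from depth and projection while planning the transfer.

```bash
python3 - <<'E'
from h import *
k=C["scene"];R=np.array(k["R"]);t=np.array(k["t"]);K=np.array(k["intrinsics"])
ax=np.array([np.cos(np.radians(127)),np.sin(np.radians(127)),0])
def pr(X): q=K@(R@X+t);return np.round(q[:2]/q[2],1)
c=np.array([466.7,-289.6,135.4]);print("dark end low/up",pr(c+25*ax-[0,0,7.5]),pr(c+25*ax+[0,0,7.5]),"white",pr(c-25*ax))
im=cv2.imread("pics/scene1f.png").astype(int);D=np.median([eyes.snapshot("scene")[1] for _ in range(5)],0)
for v in range(155,169):
  r=[]
  for u in range(391,398):
    b,g,rr=im[v,u]
    if rr-g>40:
      W=(np.linalg.inv(K)@[u,v,1]*D[v,u]-t)@R-c; r.append((u,round(W@ax),round(W[2]),round(W@[-ax[1],ax[0],0])))
  print(v,r)
E
python3 plan.py 559 125.9 130 79 15; python3 plan.py 559 125.9 75 79 5; cat cmd.json
```

```text
dark end low/up [393.  168.8] [393.7 165.1] white [394.  156.2]
155 []
156 []
157 []
158 [(394, -4, 11, -1), (395, -7, 9, 3)]
159 [(393, -2, 8, -3), (394, -2, 8, 0), (395, -2, 9, 3), (396, -4, 8, 6)]
160 [(393, 4, 9, -3), (394, 3, 9, 0), (395, 4, 10, 3), (396, 3, 9, 6)]
161 [(393, 9, 10, -3), (394, 11, 11, 0), (395, 11, 12, 3), (396, 6, 8, 6)]
162 [(393, 12, 8, -3), (394, 12, 9, 0), (395, 11, 8, 3), (396, 10, 8, 6)]
163 [(393, 19, 10, -3), (394, 17, 9, 0), (395, 18, 11, 3)]
164 []
165 []
166 []
167 []
168 []
[[18.4, 21.6, -0.0, 0, 0, 0.056], [19.6, 20.5, -0.0, 0, 0, 0.056], [20.7, 19.4, -0.0, 0, 0, 0.056], [21.8, 18.2, -0.0, 0, 0, 0.055], [22.7, 17.0, -0.0, 0, 0, 0.056]]
[[23.6, 15.7, -0.0, 0, 0, 0.056], [24.5, 14.3, -0.0, 0, 0, 0.056], [25.3, 13.0, -0.0, 0, 0, 0.056], [25.9, 11.5, -0.0, 0, 0, 0.056], [26.5, 10.0, -0.0, 0, 0, 0.056]]
[[27.1, 8.6, -0.0, 0, 0, 0.056], [27.5, 7.0, -0.0, 0, 0, 0.055], [27.8, 5.5, -0.0, 0, 0, 0.056], [28.1, 3.9, -0.0, 0, 0, 0.056], [28.3, 2.3, -0.0, 0, 0, 0.056]]
[558.96 125.89 130.    79.  ]
[[0.0, 0.0, 11.0, 0, 0, 0.0], [0.0, 0.0, 11.0, 0, 0, 0.0], [0.0, 0.0, 11.0, 0, 0, 0.0], [0.0, 0.0, 11.0, 0, 0, 0.0], [0.0, 0.0, 11.0, 0, 0, 0.0]]
[558.96 125.89  75.    79.  ]
[558.9641075221807, 125.89091404470908, 75.0, 79.00234351124381]
```

Call:
{"name": "apply_moves", "arguments": {
  "rows": [
    [18.4,21.6,0,0,0,0.056],
    [19.6,20.5,0,0,0,0.056],
    [20.7,19.4,0,0,0,0.056],
    [21.8,18.2,0,0,0,0.055],
    [22.7,17.0,0,0,0,0.056]
  ]
}}

```text
time: 8.1
tool_pos: [497.7, -150.2, 130.1]
tcp_rot: [180.0, 0.0, 110.9]
ft_force: [0.7, -0.0, -0.6]
finger_gap: 15.3
grip_force: 30.1
```

Call:
{"name": "apply_moves", "arguments": {
  "rows": [
    [23.6,15.7,0,0,0,0.056],
    [24.5,14.3,0,0,0,0.056],
    [25.3,13.0,0,0,0,0.056],
    [25.9,11.5,0,0,0,0.056],
    [26.5,10.0,0,0,0,0.056]
  ]
}}

```text
time: 8.72
tool_pos: [528.5, -11.7, 130.2]
tcp_rot: [180.0, 0.0, 94.9]
ft_force: [0.0, 0.4, 0.2]
finger_gap: 15.3
grip_force: 30.1
```

Call:
{"name": "apply_moves", "arguments": {
  "rows": [
    [27.1,8.6,0,0,0,0.056],
    [27.5,7.0,0,0,0,0.055],
    [27.8,5.5,0,0,0,0.056],
    [28.1,3.9,0,0,0,0.056],
    [28.3,2.3,0,0,0,0.056]
  ]
}}

```text
time: 9.35
tool_pos: [559.2, 126.8, 130.1]
tcp_rot: [180.0, -0.0, 78.9]
ft_force: [0.3, 1.0, -0.1]
finger_gap: 15.5
grip_force: 30.1
```

Call:
{"name": "apply_moves", "arguments": {
  "rows": [
    [0,0,0,0,0,0],
    [0,0,12,0,0,0],
    [0,0,15,0,0,0],
    [0,0,15,0,0,0],
    [0,0,13,0,0,0]
  ]
}}

```text
time: 9.98
tool_pos: [558.3, 125.4, 73.2]
tcp_rot: [-179.9, 0.0, 79.0]
ft_force: [-0.8, 0.1, -0.4]
finger_gap: 15.4
grip_force: 30.1
```

Call:
{"name": "apply_moves", "arguments": {
  "rows": [
    [0,0,0,0,0,0],
    [0,0,0,0,0,0],
    [0,0,0,0,0,0],
    [0,0,0,0,0,0],
    [0,0,0,0,0,0]
  ]
}}

```text
time: 10.6
tool_pos: [559.2, 126.0, 75.3]
tcp_rot: [180.0, -0.0, 79.0]
ft_force: [0.5, -0.1, -0.9]
finger_gap: 15.4
grip_force: 30.1
```

```bash
python3 - <<'E'
from h import *
from bench import sense
print(np.round(sense()["tool_pos"],1),sense()["tcp_rot"])
im,_=eyes.snapshot("scene");D=np.median([eyes.snapshot("scene")[1] for _ in range(5)],0)
k=C["scene"];R=np.array(k["R"]);t=np.array(k["t"]);K=np.array(k["intrinsics"])
cv2.imwrite("pics/c2.png",cv2.resize(im[190:260,230:310,::-1],None,fx=8,fy=8,interpolation=cv2.INTER_CUBIC))
a=np.radians(-11.28);ex=np.array([np.cos(a),np.sin(a)]);ey=np.array([-np.sin(a),np.cos(a)])
v,u=np.mgrid[195:255,235:305];z=D[195:255,235:305]
W=(np.stack([u*1.,v*1.,np.ones(u.shape)],-1)@np.linalg.inv(K).T*z[...,None]-t)@R
T=np.dstack([(W[...,:2]-[560.85,74.25])@ex,(W[...,:2]-[560.85,74.25])@ey,W[...,2]])
s=(T[...,2]>74)&(T[...,2]<96)&(abs(T[...,0]+12)<9)&(abs(T[...,1]-50)<40)
for p,q in zip(T[s],im[195:255,235:305][s]):print(np.round(p).astype(int).tolist(),q.tolist(),end=" ")
E
```

```text
[559.2 126.   75.3] [ 1.79969386e+02 -1.15423325e-02  7.90051846e+01]
[-4, 55, 94] [54, 54, 50] [-4, 53, 89] [64, 63, 60] [-4, 56, 86] [71, 54, 51] [-7, 55, 89] [77, 59, 58] [-18, 32, 85] [76, 69, 65] [-17, 29, 82] [89, 76, 72] [-16, 24, 78] [101, 79, 74] [-6, 63, 88] [81, 61, 58] [-10, 62, 91] [82, 54, 51] [-10, 59, 89] [88, 50, 48] [-12, 57, 91] [93, 62, 59] [-16, 31, 78] [88, 75, 70] [-5, 69, 87] [78, 65, 61] [-8, 68, 89] [84, 57, 53] [-10, 65, 89] [90, 52, 50] [-13, 64, 92] [99, 53, 51] [-12, 61, 89] [101, 52, 49] [-15, 59, 90] [98, 60, 56] [-20, 58, 95] [88, 76, 75] [-5, 70, 83] [84, 71, 65] [-11, 69, 88] [98, 64, 59] [-14, 67, 90] [101, 54, 53] [-16, 65, 91] [103, 51, 49] [-15, 62, 88] [99, 50, 46] [-17, 60, 89] [97, 55, 54] [-9, 72, 84] [90, 80, 75] [-13, 71, 87] [100, 72, 68] [-15, 69, 88] [104, 59, 56] [-16, 66, 88] [102, 55, 50] [-19, 64, 89] [104, 57, 53] [-17, 60, 85] [97, 62, 58] [-20, 59, 86] [84, 70, 68] [-12, 70, 82] [91, 69, 67] [-17, 70, 86] [101, 63, 57] [-19, 67, 87] [98, 56, 53] [-17, 63, 82] [92, 55, 53] [-17, 61, 81] [87, 65, 60] [-19, 58, 81] [81, 75, 73] [-11, 70, 76] [81, 66, 66] [-19, 71, 85] [91, 62, 61] [-18, 67, 81] [88, 61, 59]
```

View pics/c2.png

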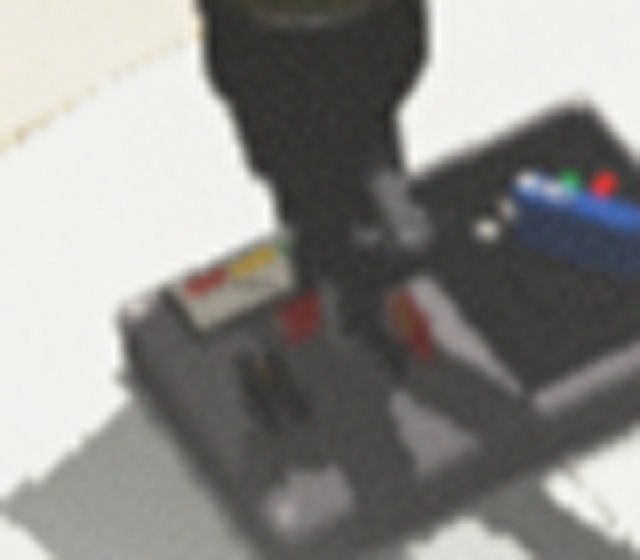

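The picture shows the red body at about (267,229) above the cradle and the red contact at about (281,230). The axial position is unclear, so I'll look at the end in more detail.

```bash
python3 - <<'E'
from h import *
F=[eyes.snapshot("scene") for _ in range(6)]
im=np.mean([f[0] for f in F],0);D=np.median([f[1] for f in F],0)
k=C["scene"];R=np.array(k["R"]);t=np.array(k["t"]);K=np.array(k["intrinsics"])
a=np.radians(-11.28);ex=np.array([np.cos(a),np.sin(a),0]);ey=np.array([-np.sin(a),np.cos(a),0]);o=np.array([560.85,74.25,0])
def pr(x,y,z):
    q=K@(R@(o+x*ex+y*ey+[0,0,z])+t);return np.round(q[:2]/q[2],1).tolist()
for y in(70,75):print(y,[pr(-12+7.5*np.cos(h),y,81+7.5*np.sin(h)) for h in np.arange(4)*np.pi/2],"shell start", pr(-12,y-50,81))
for v in range(222,238):
    r=[]
    for u in range(261,275):
        W=(np.linalg.inv(K)@[u,v,1]*D[v,u]-t)@R-o
        r.append("%3d/%3d/%s"%(W@ey,W[2],"%d,%d"%(im[v,u,0],im[v,u,0]-im[v,u,1])))
    print(v,"  ".join(r))
E
```

```text
70 [[263.8, 229.4], [265.0, 229.4], [266.4, 232.9], [265.3, 232.9]] shell start [280.7, 223.9]
75 [[262.3, 230.1], [263.4, 230.1], [264.9, 233.6], [263.7, 233.6]] shell start [279.1, 224.6]
222  50/ 45/158,22   47/ 44/164,24   45/ 44/158,18   42/ 43/147,5   40/ 43/132,-2   58/100/88,0   57/101/59,1   54/100/52,0   59/121/54,0   59/126/55,0   59/132/55,0   56/130/54,0   54/130/55,0   59/149/54,0
223  52/ 44/159,20   49/ 44/160,15   46/ 43/157,10   44/ 44/155,4   42/ 43/147,4   59/ 97/105,3   56/ 97/63,0   53/ 95/52,0   50/ 93/54,0   60/125/56,2   59/127/55,0   56/126/55,0   54/127/55,0   59/145/54,1
224  53/ 43/149,9   51/ 45/151,6   49/ 44/154,5   46/ 43/155,5   43/ 42/152,5   58/ 90/110,2   57/ 94/66,1   54/ 90/53,0   51/ 91/56,0   61/121/59,0   59/122/57,0   57/123/56,0   60/136/54,0   59/140/55,0
225  56/ 46/127,4   53/ 44/134,5   50/ 44/140,4   49/ 45/141,3   45/ 42/140,3   59/ 86/106,2   58/ 90/66,0   54/ 87/57,2   52/ 87/62,3   58/110/73,1   59/119/68,1   55/113/56,0   59/131/56,1   59/136/54,0
226  57/ 44/144,4   54/ 43/141,5   53/ 45/136,4   49/ 43/114,3   48/ 45/101,2   44/ 
[... 1656 characters left out ...]
/73,2   54/ 43/72,0   51/ 41/72,1   49/ 42/72,1   47/ 43/74,1   44/ 40/74,1   42/ 41/78,1   40/ 43/74,1
235  79/ 61/66,2   78/ 64/78,6   72/ 54/65,2   69/ 51/58,1   63/ 42/64,0   61/ 42/71,1   59/ 43/74,0   56/ 41/72,0   53/ 41/74,1   52/ 44/72,1   49/ 41/73,1   46/ 41/73,0   44/ 43/74,1   42/ 43/73,1
236  82/ 65/59,2   80/ 64/68,4   73/ 51/67,5   71/ 53/58,0   68/ 50/60,0   63/ 42/70,2   60/ 42/74,1   58/ 42/72,0   55/ 41/74,2   53/ 43/72,0   50/ 41/72,1   49/ 44/73,1   46/ 43/73,1   44/ 44/73,0
237  84/ 63/56,0   82/ 65/62,3   79/ 65/66,4   73/ 53/58,1   71/ 54/58,0   68/ 52/65,0   62/ 42/71,1   60/ 43/73,3   57/ 41/73,1   55/ 43/73,1   52/ 42/74,1   50/ 43/74,2   48/ 42/74,1   45/ 42/73,1
```

Call:
{"name": "apply_moves", "arguments": {
  "rows": [
    [1.5,0,1,0,0,0],
    [2,0,2,0,0,0],
    [0,0,2,0,0,0],
    [0,0,0,0,0,0],
    [0,0,0,0,0,0]
  ]
}}

```text
time: 11.82
tool_pos: [559.6, 129.3, 69.9]
tcp_rot: [-180.0, 0.0, 79.0]
ft_force: [-0.2, -0.3, -0.1]
finger_gap: 15.6
grip_force: 30.1
```

```bash
cat > look.py <<'E'
from h import *
from bench import sense
F=[eyes.snapshot("scene") for _ in range(5)]
im=np.mean([f[0] for f in F],0);D=np.median([f[1] for f in F],0)
k=C["scene"];R=np.array(k["R"]);t=np.array(k["t"]);K=np.array(k["intrinsics"])
a=np.radians(-11.28);ex=np.array([np.cos(a),np.sin(a),0]);ey=np.array([-np.sin(a),np.cos(a),0]);o=np.array([560.85,74.25,0])
tp=np.array(sense()["tool_pos"])-o;print("tcp in tester",np.round([tp@ex,tp@ey,tp[2]],1))
v,u=np.mgrid[200:250,240:300]
T=(np.stack([u*1.,v*1.,np.ones(u.shape)],-1)@np.linalg.inv(K).T*D[200:250,240:300,None]-t)@R-o
T=np.dstack([T@ex,T@ey,T[...,2]]);zc=tp[2]+5.3
s=(abs(T[...,2]-zc)<12)&(abs(T[...,0]+12)<10)&(im[200:250,240:300,0]-im[200:250,240:300,1]>10)&(T[...,1]>40)
p=T[s];print("red: y top5",np.sort(p[:,1])[-6:].round(1),"z top",np.sort(p[:,2])[-6:].round(1),"x",p[:,0].min().round(1),p[:,0].max().round(1),"leftmost col",u[s].min())
E
python3 look.py
```

```text
tcp in tester [-11.8  53.8  70.1]
red: y top5 [73.3 73.4 73.6 73.7 74.2 74.4] z top [85.2 85.3 85.3 85.6 85.6 86.1] x -21.3 -2.5 leftmost col 263
```

Call:
{"name": "apply_moves", "arguments": {
  "rows": [
    [0,0,4,0,0,0],
    [0,0,4,0,0,0],
    [0,0,4,0,0,0],
    [0,0,2,0,0,0],
    [0,0,0,0,0,0]
  ]
}}

```text
time: 12.7
tool_pos: [559.5, 129.3, 55.7]
tcp_rot: [-180.0, 0.0, 79.0]
ft_force: [0.8, -0.2, -0.9]
finger_gap: 15.5
grip_force: 30.1
```

Call:
{"name": "apply_moves", "arguments": {
  "rows": [
    [0,0,1,0,0,0],
    [0,0,0.5,0,0,0],
    [0,0,0.5,0,0,0],
    [0,0,0,0,0,0],
    [0,0,0,0,0,0]
  ]
}}

```text
time: 13.32
tool_pos: [559.7, 129.3, 54.0]
tcp_rot: [-180.0, -0.0, 79.0]
ft_force: [0.1, 0.6, 0.1]
finger_gap: 15.4
grip_force: 30.1
```

```bash
python3 look.py
```

```text
tcp in tester [-11.9  53.8  54. ]
red: y top5 [72.9 73.5 73.9 74.1 74.1 75.4] z top [69.3 69.7 69.7 70.2 70.2 70.2] x -18.7 -5.5 leftmost col 264
```

Call:
{"name": "apply_moves", "arguments": {
  "rows": [
    [0,0,0.5,0,0,0],
    [0,0,0.5,0,0,0],
    [0,0,0,0,0,0],
    [0,0,0,0,0,0],
    [0,0,0,0,0,0]
  ]
}}

```text
time: 14.2
tool_pos: [559.7, 129.3, 53.0]
tcp_rot: [180.0, 0.0, 79.0]
ft_force: [-1.0, -0.7, -0.2]
finger_gap: 15.1
grip_force: 30.2
```

Call:
{"name": "apply_moves", "arguments": {
  "rows": [
    [0,0,0,0,0,0],
    [0,0,0,0,0,0],
    [0,0,0,0,0,0],
    [0,0,0,0,0,0],
    [0,0,0,0,0,0]
  ],
  "fingers": 40
}}

```text
time: 14.82
tool_pos: [559.7, 129.3, 53.0]
tcp_rot: [180.0, -0.0, 79.0]
ft_force: [0.8, -0.0, 0.7]
finger_gap: 39.7
grip_force: 0.0
```

Call:
{"name": "apply_moves", "arguments": {
  "rows": [
    [0,0,-5,0,0,0],
    [0,0,-15,0,0,0],
    [0,0,-20,0,0,0],
    [0,0,-20,0,0,0],
    [0,0,-17,0,0,0]
  ]
}}

```text
time: 15.45
tool_pos: [560.4, 129.5, 132.5]
tcp_rot: [179.9, -0.0, 79.0]
ft_force: [-0.2, -0.5, -0.1]
finger_gap: 40.2
grip_force: 0.0
```

```bash
python3 look.py; python3 - <<'E'
from h import *
o=[eyes.snapshot("scene")[0][200:260,240:300,::-1],eyes.snapshot("top")[0][150:210,245:305,::-1]]
cv2.imwrite("pics/c3.png",cv2.resize(np.hstack(o),None,fx=6,fy=6,interpolation=cv2.INTER_CUBIC))
E
```

```text
tcp in tester [-12.2  53.7 129.5]Traceback (most recent call last):
  File "look.py", line 12, in <module>
    p=T[s];print("red: y top5",np.sort(p[:,1])[-6:].round(1),"z top",np.sort(p[:,2])[-6:].round(1),"x",p[:,0].min().round(1),p[:,0].max().round(1),"leftmost col",u[s].min())
                                                                                                       ~~~~~~~~~~^^
    return umr_minimum(a, axis, None, out, keepdims, initial, where)
ValueError: zero-size array to reduction operation minimum which has no identity
```

View pics/c3.png

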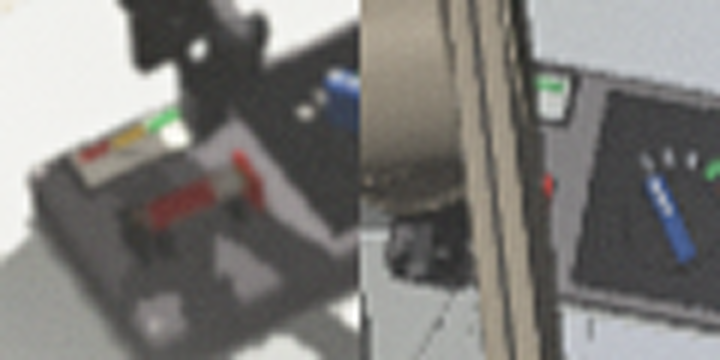

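The scene crop shows the battery level in both saddles, with its white end beside the red contact at about (281,230). I'll check the seat by depth once the arm is clear, above the dial.

```bash
echo '[559.63,129.33,130.0,79.0]'>cmd.json; python3 plan.py 539.5 26 110 23.1 10
```

```text
[[-10.5, -0.0, 2.0, 0, 0, 0.098], [-10.5, 1.0, 2.0, 0, 0, 0.097], [-10.3, 2.1, 2.0, 0, 0, 0.098], [-10.1, 3.0, 2.0, 0, 0, 0.097], [-9.8, 4.0, 2.0, 0, 0, 0.098]]
[[-9.3, 4.9, 2.0, 0, 0, 0.097], [-8.7, 5.8, 2.0, 0, 0, 0.098], [-8.2, 6.7, 2.0, 0, 0, 0.098], [-7.5, 7.4, 2.0, 0, 0, 0.097], [-6.7, 8.1, 2.0, 0, 0, 0.098]]
[539.52  25.98 110.    23.08]
```

Call:
{"name": "apply_moves", "arguments": {
  "rows": [
    [-10.5,0,2,0,0,0.098],
    [-10.5,1,2,0,0,0.097],
    [-10.3,2.1,2,0,0,0.098],
    [-10.1,3,2,0,0,0.097],
    [-9.8,4,2,0,0,0.098]
  ]
}}

```text
time: 16.42
tool_pos: [548.8, 77.2, 118.8]
tcp_rot: [-179.9, 0.1, 50.9]
ft_force: [0.1, -0.0, 0.1]
finger_gap: 40.1
grip_force: 0.0
```

Call:
{"name": "apply_moves", "arguments": {
  "rows": [
    [-9.3,4.9,2,0,0,0.097],
    [-8.7,5.8,2,0,0,0.098],
    [-8.2,6.7,2,0,0,0.098],
    [-7.5,7.4,2,0,0,0.097],
    [-6.7,8.1,2,0,0,0.098]
  ]
}}

```text
time: 17.05
tool_pos: [538.8, 25.7, 108.8]
tcp_rot: [-180.0, 0.1, 22.9]
ft_force: [-0.5, 0.5, -0.6]
finger_gap: 39.7
grip_force: 0.0
```

```bash
cat > seat.py <<'E'
from h import *
from bench import models,sense
a=np.radians(-11.28);ex=np.array([np.cos(a),np.sin(a),0]);ey=np.array([-np.sin(a),np.cos(a),0]);o=np.array([560.85,74.25,0])
for c,(x0,x1,y0,y1) in {"scene":(240,300,200,255),"top":(245,290,155,200)}.items():
    F=[eyes.snapshot(c) for _ in range(5)];im=np.mean([f[0] for f in F],0)[y0:y1,x0:x1];D=np.median([f[1] for f in F],0)[y0:y1,x0:x1]
    k=C[c];v,u=np.mgrid[y0:y1,x0:x1]
    T=(np.stack([u*1.,v*1.,np.ones(u.shape)],-1)@np.linalg.inv(k["intrinsics"]).T*D[...,None]-k["t"])@np.array(k["R"])-o
    T=np.dstack([T@ex,T@ey,T[...,2]])
    s=(T[...,2]>58)&(T[...,2]<75)&(abs(T[...,0]+12)<5)&(T[...,1]>8)&(T[...,1]<95)
    p=np.c_[T[s],im[s][:,0]-im[s][:,1],im[s].mean(1)];p=p[np.argsort(p[:,1])]
    print(c,"y x z r-g bright",p[:,[1,0,2,3,4]].round().astype(int).tolist())
    for n in("battery_center","battery_pos"):print([(np.round([(r["xyz"]-o)@ex,(r["xyz"]-o)@ey,r["xyz"][2]],1).tolist(),round(r["confidence"],2)) for r in models.place_of(n,c)])
E
python3 seat.py
```

```text
scene y x z r-g bright [[18, -14, 64, 41, 90], [18, -9, 64, 54, 87], [19, -17, 63, 61, 84], [21, -8, 64, 63, 86], [21, -14, 66, 62, 88], [22, -16, 64, 51, 84], [22, -16, 60, 40, 82], [23, -12, 60, 21, 94], [23, -13, 66, 40, 92], [24, -7, 65, 44, 96], [26, -11, 66, 21, 113], [26, -17, 63, 15, 95], [26, -17, 58, 20, 89], [27, -8, 68, 14, 110], [28, -14, 65, 8, 124], [28, -10, 67, 8, 133], [29, -15, 59, 7, 108], [29, -17, 65, 5, 121], [31, -9, 67, 6, 132], [31, -15, 65, 4, 133], [31, -16, 69, 6, 140], [33, -13, 68, 7, 139], [33, -7, 66, 9, 120], [35, -15, 67, 5, 137], [35, -16, 59, 8, 102], [35, -11, 67, 9, 132], [36, -12, 65, 11, 136], [38, -10, 68, 18, 122], [39, -16, 66, 13, 125], [39, -17, 62, 16, 108], [40, -13, 67, 27, 124], [40, -8, 67, 26, 109], [41, -15, 67, 37, 112], [42, -16, 63, 41, 93], [42, -12, 69, 50, 106], [44, -14, 67, 62, 93], [45, -10, 68, 55, 91], [45, -17, 66, 62, 85], [45, -17, 62, 47, 80], [46, -13, 68, 72, 85], [47, -8, 68, 48, 88], [48, -16, 67, 69, 82], [48, -16, 63, 55, 83], [49, -12, 68, 70, 84], [50, -14, 67, 71, 82], [51, -10, 68, 66, 87], [51, -16, 64, 62
[... 407 characters left out ...]
, 116], [66, -14, 68, 172, 117], [67, -9, 68, 131, 114], [67, -16, 66, 148, 109], [68, -16, 63, 102, 97], [68, -12, 68, 171, 119], [70, -16, 68, 161, 115], [71, -11, 68, 144, 126], [71, -16, 65, 119, 102], [71, -17, 61, 66, 86], [72, -13, 67, 148, 120], [73, -15, 66, 95, 113], [74, -10, 69, 97, 127], [74, -15, 61, 46, 91], [74, -11, 66, 80, 119], [75, -17, 59, 18, 74], [75, -12, 58, 19, 100], [75, -13, 64, 38, 122], [79, -14, 64, 23, 99], [80, -10, 64, 19, 99], [82, -13, 64, 12, 80], [83, -9, 65, 6, 74], [83, -15, 63, 4, 69], [83, -10, 62, 1, 65]]
[([-13.1, 48.9, 60.1], 0.47)]
[([-11.8, 50.4, 62.2], 0.74), ([-10.8, 27.5, 59.0], 0.5), ([-12.8, -50.6, 65.4], 0.5)]
top y x z r-g bright []
[]
[]
```

The battery is seated: its top is level at about 66 mm, its centre is at tester y≈49, and its white end is next to the red contact. Now the dial.

Call:
{"name": "apply_moves", "arguments": {
  "rows": [
    [0,0,15,0,0,0],
    [0,0,15,0,0,0],
    [0,0,15,0,0,0],
    [0,0,9,0,0,0],
    [0,0,5,0,0,0]
  ]
}}

```text
time: 18.38
tool_pos: [539.1, 26.0, 50.0]
tcp_rot: [-180.0, 0.1, 23.1]
ft_force: [0.5, -0.2, -0.2]
finger_gap: 40.0
grip_force: 0.0
```

Call:
{"name": "apply_moves", "arguments": {
  "rows": [
    [0,0,0,0,0,0],
    [0,0,0,0,0,0],
    [0,0,0,0,0,0],
    [0,0,0,0,0,0],
    [0,0,0,0,0,0]
  ],
  "fingers": 2,
  "grip_force": 40
}}

```text
time: 19.0
tool_pos: [539.0, 27.7, 51.4]
tcp_rot: [-179.8, 0.0, 23.1]
ft_force: [-4.3, 8.3, 2.1]
finger_gap: 11.5
grip_force: 41.3
```

Call:
{"name": "apply_moves", "arguments": {
  "rows": [
    [0,0,0,0,0,0],
    [0,0,0,0,0,0],
    [0,0,0,0,0,0],
    [0,0,0,0,0,0],
    [0,0,0,0,0,0]
  ]
}}

```text
time: 19.62
tool_pos: [539.0, 27.7, 51.4]
tcp_rot: [-179.8, 0.0, 23.1]
ft_force: [-4.7, 8.7, 3.1]
finger_gap: 11.3
grip_force: 41.3
```

```bash
python3 -c "
from bench import sense;s=sense();print(s['ft_force'],s['wrist_torque'],s['tool_pos'],s['tcp_rot'],s['joint_pos'])"
```

```text
[-4.65905145  8.67141263  3.10929885] [1.3026624  0.77756691 0.01691077] [538.98660868  27.71538147  51.40752672] [-1.79843991e+02  1.95059314e-03  2.31118007e+01] [ -2.59495629   7.68591353 104.69548409   0.1510299   67.68810145
  64.23582262]
```

Call:
{"name": "apply_moves", "arguments": {
  "rows": [
    [0,-0.9,0,0,0,0],
    [0,-0.9,0,0,0,0],
    [0,0,0,0,0,0],
    [0,0,0,0,0,0],
    [0,0,0,0,0,0]
  ],
  "grip_force": 60
}}

```text
time: 20.25
tool_pos: [539.0, 27.8, 51.5]
tcp_rot: [-180.0, -0.0, 23.1]
ft_force: [-3.7, 3.5, 4.6]
finger_gap: 10.9
grip_force: 63.0
```

Call:
{"name": "apply_moves", "arguments": {
  "rows": [
    [0,0,0,0,0,0.08],
    [0,0,0,0,0,0.08],
    [0,0,0,0,0,0.08],
    [0,0,0,0,0,0.08],
    [0,0,0,0,0,0.08]
  ]
}}

```text
time: 20.88
tool_pos: [538.8, 28.2, 51.5]
tcp_rot: [-179.9, 0.0, 0.0]
ft_force: [-4.8, 6.3, 6.0]
finger_gap: 10.5
grip_force: 63.3
```

Call:
{"name": "apply_moves", "arguments": {
  "rows": [
    [0,0,0,0,0,0.08],
    [0,0,0,0,0,0.08],
    [0,0,0,0,0,0.08],
    [0,0,0,0,0,0.08],
    [0,0,0,0,0,0.08]
  ]
}}

```text
time: 21.5
tool_pos: [538.8, 28.6, 51.4]
tcp_rot: [-179.9, 0.0, -22.9]
ft_force: [-4.2, 8.1, 6.9]
finger_gap: 10.5
grip_force: 63.3
```

```bash
python3 -c "
from bench import sense;s=sense();print(s['ft_force'],s['wrist_torque'],s['tool_pos'],s['tcp_rot'],s['joint_pos'])"
```

```text
[-4.23691428  8.06603915  6.85487967] [1.16564651 0.81786784 0.21988253] [538.84753607  28.63632626  51.4420591 ] [-1.79916357e+02  4.11145505e-02 -2.28966117e+01] [-2.46556108e+00  7.61817373e+00  1.04765888e+02  1.00283960e-01
  6.76252988e+01  1.10392899e+02]
```

Call:
{"name": "apply_moves", "arguments": {
  "rows": [
    [0,0,0,0,0,0.06],
    [0,0,0,0,0,0.06],
    [0,0,0,0,0,0.06],
    [0,0,0,0,0,0.04],
    [0,0,0,0,0,0.03]
  ]
}}

```text
time: 22.12
tool_pos: [538.9, 28.9, 51.4]
tcp_rot: [-179.9, 0.1, -37.1]
ft_force: [-3.3, 9.6, 4.8]
finger_gap: 10.7
grip_force: 63.2
```

Call:
{"name": "apply_moves", "arguments": {
  "rows": [
    [0,0,0,0,0,0],
    [0,0,0,0,0,0],
    [0,0,0,0,0,0],
    [0,0,0,0,0,0],
    [0,0,0,0,0,0]
  ]
}}

```text
time: 22.75
tool_pos: [538.9, 28.9, 51.4]
tcp_rot: [-179.9, 0.1, -37.1]
ft_force: [-3.5, 7.8, 5.1]
finger_gap: 10.9
grip_force: 63.2
```

```bash
python3 - <<'E'
from h import *
from bench import sense
s=sense();print(s['ft_force'],s['wrist_torque'],s['tool_pos'],s['tcp_rot'])
o=[]
for c,(x0,x1,y0,y1) in {"scene":(270,335,185,245),"top":(265,325,160,215)}.items():
    F=[eyes.snapshot(c) for _ in range(5)];full=np.mean([f[0] for f in F],0);im=full[y0:y1,x0:x1];D=np.median([f[1] for f in F],0)[y0:y1,x0:x1]
    o.append(cv2.resize(im[:,:,::-1].astype(np.uint8),(400,400),interpolation=cv2.INTER_CUBIC))
    k=C[c];v,u=np.mgrid[y0:y1,x0:x1]
    T=(np.stack([u*1.,v*1.,np.ones(u.shape)],-1)@np.linalg.inv(k["intrinsics"]).T*D[...,None]-k["t"])@np.array(k["R"])
    b=(im[...,2]-im[...,0]>20)&(T[...,2]>48)&(T[...,2]<82)
    print(c,b.sum(),T[b].round().astype(int).tolist())
    tt=b&(T[...,2]>71)
    if tt.sum()>3:
        vx,vy,x,y=cv2.fitLine(np.float32(T[tt][:,:2]),cv2.DIST_HUBER,0,.01,.01).ravel();print("bar yaw",np.degrees(np.arctan2(vy,vx)),x,y)
cv2.imwrite("pics/c4.png",np.hstack(o))
E
```

```text
[-3.53043605  7.84644464  5.13156616] [1.30895972 0.75222931 0.19150186] [538.93934035  28.88136181  51.42651584] [-1.79906683e+02  6.44097829e-02 -3.70642041e+01]
scene 26 [[539, 26, 76], [537, 25, 76], [535, 31, 78], [533, 28, 78], [534, 31, 75], [531, 30, 77], [530, 36, 78], [527, 34, 79], [528, 37, 76], [526, 35, 76], [524, 41, 78], [523, 38, 76], [523, 42, 75], [522, 39, 74], [524, 41, 70], [521, 40, 70], [518, 39, 73], [523, 42, 67], [521, 40, 66], [518, 39, 68], [523, 42, 63], [521, 40, 62], [522, 43, 60], [519, 42, 61], [522, 43, 55], [521, 40, 53]]
bar yaw -36.066486 526.66223 35.640472
top 0 []
```

View pics/c4.png

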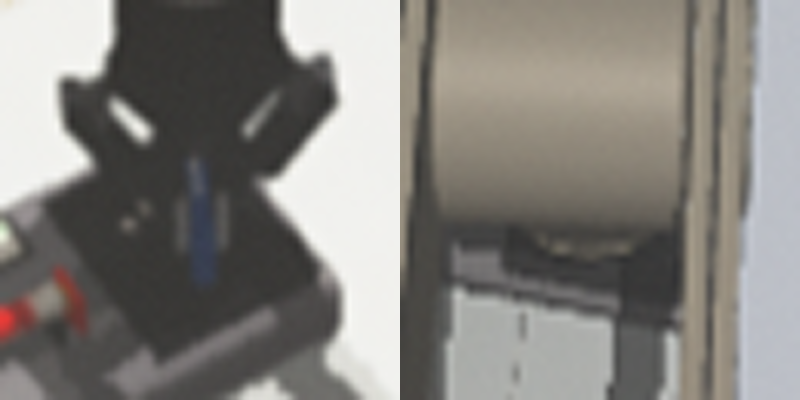

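The picture shows the blue bar aligned with the closed fingers. Depth gives a bar yaw of about -36.1°, so the dial is at about 1.03–1.05 rad. I'll nudge it slightly further and hold.

Call:
{"name": "apply_moves", "arguments": {
  "rows": [
    [0,0,0,0,0,0.015],
    [0,0,0,0,0,0.015],
    [0,0,0,0,0,0],
    [0,0,0,0,0,0],
    [0,0,0,0,0,0]
  ]
}}

```text
time: 23.88
tool_pos: [539.0, 28.9, 51.5]
tcp_rot: [-179.9, 0.1, -38.8]
ft_force: [-4.2, 9.2, 5.7]
finger_gap: 10.6
grip_force: 63.2
```

```bash
python3 seat.py | cut -c1-420; python3 -c "
from bench import job,sense
s=sense();print(s['time'],s['tcp_rot'],s['wrist_torque'],s['ft_force']);print(job.hand_in())"
```

```text
scene y x z r-g bright [[18, -9, 64, 56, 83], [19, -16, 66, 42, 80], [20, -13, 64, 62, 83], [21, -8, 64, 63, 86], [22, -15, 63, 52, 82], [22, -16, 59, 38, 79], [22, -10, 58, 23, 95], [22, -11, 63, 41, 90], [27, -13, 68, 20, 112], [28, -15, 67, 8, 124], [28, -16, 63, 5, 120], [29, -11, 67, 8, 132], [29, -17, 60, 7, 106], [31, -15, 69, 7, 138], [32, -10, 69, 6, 131], [32, -16, 66, 6, 131], [33, -13, 69, 6, 140], [34, -
[([-10.7, 53.6, 54.6], 0.46), ([-11.1, 47.3, 63.2], 0.41)]
[([-11.6, 30.2, 58.0], 0.61), ([-164.6, 215.6, 1.6], 0.55)]
top y x z r-g bright [[78, -8, 59, 9, 77], [79, -15, 63, 6, 68], [80, -12, 62, 5, 71], [83, -16, 60, 2, 64], [83, -12, 59, 2, 72]]
[]
[]
24.575 [-1.79905204e+02  6.72112012e-02 -3.87804492e+01] [1.35674887 0.7490188  0.14316999] [-3.96627614  8.99655488  4.6995306 ]
the job is handed in; nothing more can be done
None
```

I handed the job in at 24.6 s: the battery lies released in the cradle, white end towards the red contact with a gap I measured at about 2 mm, and the gripper holds the dial near the third, green mark (about 1.07 rad from the gripper angle); no verdict was returned.

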